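# Stand bench tools in their sample-marked cups

### The arm

A 7-joint arm with a two-finger parallel gripper is mounted at the origin on a cart in front of the work surface, level with it; the furniture and walls round the work are solid. World frame = base frame: x ahead of the robot, y to its left, z up, the work surface at z = 0. Lengths are in m, angles in rad, forces in N, time in s.
With the tool pointing down it reaches from about 0.425 to 0.875 m from the base axis. Payload 4.7 kg.
Tool frame: the origin (TCP) lies midway between the tips of the shut fingers; the grasp point (between the pads) lies 19 mm behind it (ctrl.grip_point_offset is the distance from the TCP to the grasp point, in m); z points along the fingers, y is the line along which they close (so a half turn about z gives the same grasp; the last joint's range is limited). The gripper opens to 87 mm and grips with 3 to 60 N. Pads are 19 mm wide; open, the fingers measure 117 mm over their backs; the gripper's body (75 mm by 190 mm) begins 51 mm behind the grasp point.
Start: joints at [0.014, 0.321, -0.07, 1.45, 0.023, 1.371, -0.057], TCP at [0.65, -0, 0.223] pointing down, gripper open.
Joint ranges: [-2.86, 2.86], [-0.3, 2.09], [-1.38, 1.24], [0.06, 2.45], [-1.56, 4.7], [0.09, 2.05], [-2.69, 2.69]. Speed limits (rad/s): [2.57, 2.57, 3.14, 3.14, 3.14, 3.14, 3.14].

### API

Orientations are given as a rotation vector (axis times angle).
In Python, from bench import ctrl gives the robot as it stands. The module is installed in compiled form; this text tells all that it offers.
- The arm moves only by the shell command python3 -m handwheel 'ROWS' [OPENING] [FORCE]. ROWS is JSON, a list of rows, each an object of numbers: "x", "y", "z": the shift along the tool's x, y, z in m; "wx", "wy", "wz": the turn, a rotation vector about the tool's x, y, z in degrees. A call has 1 to 10 rows; each row is the pose to reach, as a shift and turn from the pose commanded when the call began, along the tool's axes at that moment; what a row does not reach only later rows make up. A row lasts 1/12 s, in which the tool goes at most 41.7 mm and 7.16 degrees, less where a joint would pass 70% of its speed; a pose out of reach is approached as far as the arm can. A call with a gripper value outside its range is refused whole. OPENING is the finger opening in m, from 0 to 0.087, set as the call begins (- or left out, the last holds). The fingers move at their own pace and stop on an object; FORCE is the grip in N (left out, the last holds). Time passes only in rows, so rows that repeat a pose let the fingers close. It gives the time, the measured TCP pose, the force, the opening and the grip force at its end, in the units of the state.
- ctrl.get_state(): the state, without advancing time (a new reading comes with each control period).
- ctrl.get_image(name): name is "scene" or "top" or "wrist"; returns a dict with "image" (384x512x3 uint8, red, green, blue), "K" (3x3 intrinsics, pixels), "world_to_cam" (4x4, takes a point from world to camera coordinates); the wrist camera has in their place "hand_eye" (4x4, takes a point from camera to tool coordinates, whose origin is the TCP and whose axes are the flange's). Camera axes: x right, y down, z forward; pixel columns grow to the right and rows downward; lengths in m; the calibration is good to about 2 mm. A picture is of the moment at which its call begins: read the wrist's pose just before it. There is no depth.
- ctrl.close_job(): hands the job in; it is judged then, once.
The state is a dict: "time": time; "joint_positions": joint angles; "qd": joint speeds; "joint_torque": joint torques, N m; "position": TCP position; "tool_rot": TCP orientation; "ft_force": force on the tool from outside, world axes, zero at the start; "torque": the same for the moment, N m; "grip_width": opening from 0.0 (shut) to 1.0 (fully open); "grip_force": force on a finger pad.
Only numpy, scipy, OpenCV 4.12 (cv2) and the standard library are available. Lean on these libraries where they do the work, as an engineer would, in place of code of your own. Each camera call takes 0.05 s, during which the arm holds its last target. There are 200 camera calls.

### The job

Take the red screwdriver and the blue pliers out of their slanted rests and stand each one upright, handles up, with its tip on the bottom of the holder cup that has the same kind of tool fastened in front of it as a sample. Go by the kind of tool, not by colour, and do not push the tape measure, the paste tin and the feeler gauge box near them out of place.

Things in the scene. Friction and masses are not known exactly. Their poses are not given: they have to be found in the camera images.
- driver: screwdriver to move: red handle with black band, 175 mm, 70 g. Origin: blade tip; +z runs from tip to handle end. Blade 4 x 8 mm, shaft diameter 6 to z = 85, collar 12 to z = 95, round handle up to 23 mm in diameter from z = 95 to 175 mm. Starts in its rest, handle up, leaning 20 to 25 degrees towards the robot
- pliers: rigid pliers to move: blue handles, 144 mm long (z), 12 thick (x), 52 wide (y), 140 g. Origin: jaw tip; +z runs from jaws to handles. Jaws 22 wide, 10 thick to z = 56; the handles then spread from 25 mm over both at z = 70 to 52 near z = 141; grip both together over their outer sides along y at z = 105 to 125. Starts jaws down in its rest, leaning 20 to 25 degrees towards the robot
- driver_rest: fixed slanted rest of the driver: dark base plate 100 mm long with a grey pocket, inner 10 x 12 mm (along the lean x sideways), 80 mm deep along its slope, floor centre at (29.0, 0, 12.6) mm. It leans 20 degrees from vertical towards its own -x (the robot): the tool slides out along (-0.34, 0, 0.94) of this frame. Origin on the bench near the plate's centre; z up
- pliers_rest: fixed slanted rest of the pliers: dark base plate 100 mm long with a grey pocket, inner 14 x 28 mm (along the lean x sideways), 50 mm deep along its slope, floor centre at (29.0, 0, 13.2) mm. It leans 20 degrees from vertical towards its own -x (the robot): the tool slides out along (-0.34, 0, 0.94) of this frame. Origin on the bench near the plate's centre; z up
- driver_station: fixed grey plate 240 x 90 x 6 mm with a black round holder cup near its far end and, on the robot's side of it, a blue screwdriver screwed down as the sample (under 35 mm high). Origin: cup axis at bench level; plate from +45 to -195 mm in x. Cup: 49 mm over the rim, bore 36 mm, floor 9 mm and rim 85 mm above the bench. The screwdriver belongs in this cup
- pliers_station: fixed grey plate 240 x 90 x 6 mm with a black round holder cup near its far end and, on the robot's side of it, a pair of red pliers screwed down as the sample (under 35 mm high). Origin: cup axis at bench level; plate from +45 to -195 mm in x. Cup: 49 mm over the rim, bore 36 mm, floor 9 mm and rim 85 mm above the bench. The pliers belong in this cup
- driver_station_floor (a point): centre of the inner floor of the cup with the screwdriver sample, 9 mm above the bench; the rim is 76 mm above it; z up
- pliers_station_floor (a point): centre of the inner floor of the cup with the pliers sample, 9 mm above the bench; the rim is 76 mm above it; z up
- tape_measure: bystander: white tape measure 97 x 78 x 38 mm, loose on the bench behind the cups; origin at the centre of its underside
- paste_tin: bystander: round tin with a green lid, 79 mm in diameter, 42 mm high, loose on the bench behind the rests; origin at the centre of its underside
- feeler_gauge: bystander: flat black feeler gauge box 62 x 72 x 15 mm, loose on the bench at the right of the rests; origin at the centre of its underside
Not all that is in view belongs to the job. Leave any green or white look-alike of the pliers alone.

How it is judged:
At the end, for the whole second after the job is handed in: Each tool stands at rest in the cup whose sample is of its kind: tip within 18 mm of the cup's axis and less than 10 mm above its floor, handle up, leaning less than 0.5 rad from vertical (leaning loosely on the rim is fine) (horizontal distance between driver and driver_station_floor below 0.018 m and z of driver in the frame of driver_station_floor below 0.01 m and angle between each of driver, pliers's own z axis and vertical below 0.5 rad and linear speed of each of driver, pliers below 0.03 m/s and horizontal distance between pliers and pliers_station_floor below 0.018 m and z of pliers in the frame of pliers_station_floor below 0.01 m); the robot touches nothing.
It fails at once if the tape measure is pushed more than 25 mm (distance of tape_measure from where it was at the start of the episode above 0.025 m).
It fails at once if the paste tin is pushed more than 25 mm (distance of paste_tin from where it was at the start of the episode above 0.025 m).
It fails at once if the feeler gauge box is pushed more than 25 mm (distance of feeler_gauge from where it was at the start of the episode above 0.025 m).
It also fails if it takes over 59 s, if anything falls off the work surface, if the arm or the gripper's body presses on something with over 40 N, if the wrist force passes 120 N, or if a joint passes its speed limit or range.

## Working session

There is one attempt and no reset: what is moved stays moved. The work goes in short steps, Python scripts to look and compute and a shell command to move; the robot and the scene stay as the last step left them, time stands still between calls to the robot, and variables do not carry over. Pictures are saved under pics/ and viewed, at most 10 in all, crops included, and the job is handed in when it is done.

```bash
mkdir -p pics; cat > h.py <<'E'
import numpy as np, cv2
from scipy.spatial.transform import Rotation as R
from bench import ctrl
def save(n,f):
    d=ctrl.get_image(n); cv2.imwrite('pics/'+f,d['image'][:,:,::-1]); return d
def ray(d,u,v,z):
    K=np.array(d['K']);T=np.array(d['world_to_cam']);Ri=T[:3,:3].T
    o=-Ri@T[:3,3]; r=Ri@np.linalg.inv(K)@[u,v,1.]
    return o+r*(z-o[2])/r[2]
def proj(d,p):
    c=np.array(d['world_to_cam'])@np.r_[p,1]; c=np.array(d['K'])@c[:3]; return c[:2]/c[2]
def delta(p,rot):  # tool-frame shift & turn(deg) from current pose to pose p, Rotation rot
    s=ctrl.get_state(); r0=R.from_rotvec(s['tool_rot'])
    return np.round(r0.inv().apply(np.array(p)-s['position']),4), np.round(np.degrees((r0.inv()*rot).as_rotvec()),2)
E
python3 - <<'E'
from h import *
import pickle
a=save('scene','s1.png'); b=save('top','t1.png')
for d,n in((a,'s'),(b,'t')):
    pickle.dump({k:np.array(d[k]) for k in('image','K','world_to_cam')},open(n+'.pkl','wb'))
    T=np.array(d['world_to_cam']); print(n,-T[:3,:3].T@T[:3,3],T[:3,:3].round(2).tolist(),np.array(d['K'])[0])
print(ctrl.get_state())
E
```

```text
s [-0.07580602  0.70223147  0.54008869] [[-0.81, -0.59, -0.02], [-0.24, 0.36, -0.9], [0.54, -0.72, -0.43]] [390.21539232   0.         258.85907495]
t [ 0.44537066 -0.16445665  1.32529371] [[0.01, -1.0, -0.03], [-1.0, -0.0, -0.08], [0.08, 0.03, -1.0]] [422.53691129   0.         255.87379159]
{'time': 0.1, 'joint_positions': array([ 0.01413028,  0.32173455, -0.07004884,  1.45155249,  0.02258596,
        1.37080607, -0.05690592]), 'qd': array([ 0.00112629, -0.00238717,  0.00170051, -0.00302382,  0.00030758,
       -0.0014019 , -0.00242526]), 'joint_torque': array([ 1.37795760e-04, -4.92569017e+01, -4.06077392e-01, -3.13399816e+01,
       -6.42974046e-02,  3.95253638e-02,  6.49213871e-05]), 'position': array([ 6.49502256e-01, -8.57567759e-05,  2.21580162e-01]), 'tool_rot': array([-2.22068092e+00, -2.22058052e+00,  2.00245998e-03]), 'ft_force': array([ 0.25056107,  0.36856084, -0.70756671]), 'torque': array([0.02332035, 0.01119487, 0.04945755]), 'grip_force': 0.0, 'grip_width': 0.9983131967438087}
```

View pics/s1.png

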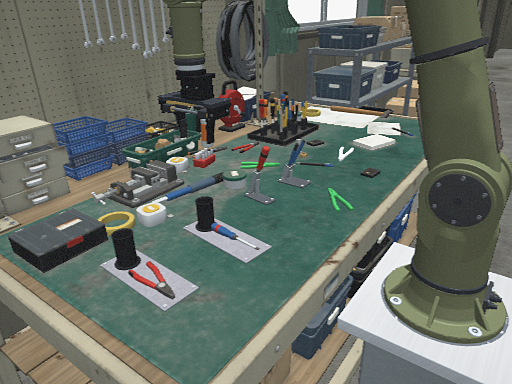

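View pics/t1.png

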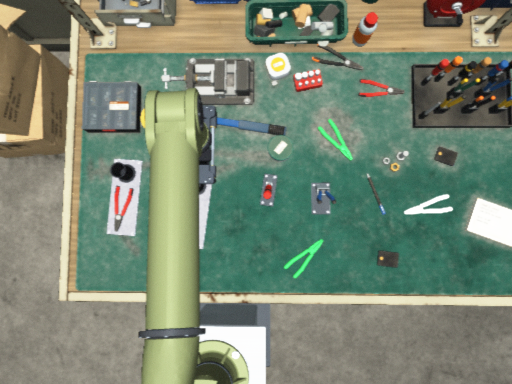

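The scene view shows the pliers station with its cup at (124,245), the driver station cup at (205,212), the red driver at (263,160) and the blue pliers at (296,155). In the top view, the pliers cup is at (122,171), the driver rest at (269,190) and the pliers rest at (321,197).

```bash
python3 - <<'E'
from h import *
import pickle
a=pickle.load(open('s.pkl','rb'));b=pickle.load(open('t.pkl','rb'))
def crop(d,u,v,w,h,s): return cv2.resize(d['image'][v:v+h,u:u+w,::-1],None,fx=s,fy=s,interpolation=cv2.INTER_CUBIC)
A=crop(a,95,185,190,140,4)[:, :]
A=crop(a,95,185,130,100,3); B=crop(a,235,135,130,100,3); C=crop(b,95,145,130,100,3); D=crop(b,245,165,130,100,3)
cv2.imwrite('pics/c1.png',np.vstack([np.hstack([A,B]),np.hstack([C,D])]))
E
```

```text
(no output)
```

View pics/c1.png

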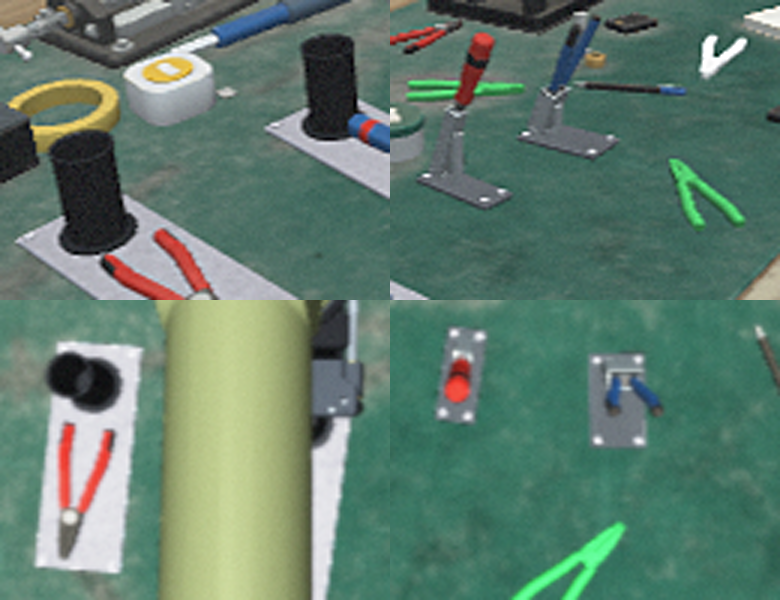

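```bash
python3 - <<'E'
from h import *
import pickle
a=pickle.load(open('s.pkl','rb'));b=pickle.load(open('t.pkl','rb'))
P=lambda d,x0,y0,X,Y,z,pts:[ray(d,x0+(x-X)/3,y0+(y-Y)/3,z).round(4)[:2].tolist() for x,y in pts]
print('plst corners',P(b,95,145,0,300,.006,[(60,342),(142,348),(122,572),(37,567)]))
print('plst cup rim top',P(b,95,145,0,300,.085,[(69,374)]))
print('scene plst rim',P(a,95,185,0,0,.085,[(83,147)]),'drst rim',P(a,95,185,0,0,.085,[(328,47)]))
print('scene drv plate full img', [ray(a,u,v,.006)[:2].round(3) for u,v in[(184,226),(212,209),(271,244),(242,262)]])
print('drst R edge',P(b,95,145,0,300,.006,[(349,425),(325,600)]))
print('drest bolts',P(b,245,165,390,300,.006,[(451,332),(482,336),(440,412),(471,417)]))
print('prest bolts',P(b,245,165,390,300,.006,[(597,360),(638,359),(597,441),(638,441)]))
print('drv end z.17',P(b,245,165,390,300,.17,[(456,393)]))
print('pl ends z.142',P(b,245,165,390,300,.142,[(613,408),(656,408)]))
E
```

```text
plst corners [[0.6678, 0.3228], [0.6616, 0.2348], [0.4252, 0.2487], [0.4297, 0.3386]]
plst cup rim top [[0.6223, 0.2834]]
scene plst rim [[0.6175, 0.286]] drst rim [[0.5791, 0.0629]]
scene drv plate full img [array([0.634, 0.094]), array([ 0.637, -0.021]), array([0.39 , 0.034]), array([0.403, 0.133])]
drst R edge [[0.5806, 0.0133], [0.3979, 0.0354]]
drest bolts [[0.6161, -0.1565], [0.612, -0.1889], [0.532, -0.1455], [0.527, -0.1778]]
prest bolts [[0.5873, -0.3088], [0.5885, -0.3514], [0.5028, -0.3085], [0.503, -0.3508]]
drv end z.17 [[0.5387, -0.1623]]
pl ends z.142 [[0.5277, -0.3086], [0.5279, -0.3485]]
```

```bash
cat >> h.py <<'E'
def pose(base,yaw,lean,s):
    """TCP pose: s along the tool axis from floor point base; leaning towards own -x by lean deg"""
    c=R.from_euler('z',yaw,degrees=True)*R.from_euler('y',-lean,degrees=True)
    return np.array(base)+c.apply([0,0,s]), c*R.from_euler('x',180,degrees=True)
D_REST=([.6005,-.171,.0126],-7.5); P_REST=([.5744,-.330,.0132],-.3)
def wshot(f):
    s=ctrl.get_state(); d=save('wrist',f); T=np.eye(4); T[:3,:3]=R.from_rotvec(s['tool_rot']).as_matrix(); T[:3,3]=s['position']
    d['world_to_cam']=np.linalg.inv(T@np.array(d['hand_eye'])); return d
E
python3 - <<'E'
from h import *
print(delta(*pose(*D_REST,20,.235)))
print(np.array(ctrl.get_image('wrist')['hand_eye']).round(3))
E
```

```text
(array([-0.1604, -0.1287, -0.0116]), array([-17.07,  14.99,  96.39]))
[[ 0.    -0.955 -0.296  0.082]
 [ 1.     0.     0.    -0.001]
 [-0.    -0.296  0.955 -0.161]
 [ 0.     0.     0.     1.   ]]
```

```bash
python3 -m handwheel '[{"x":-0.04,"y":-0.03,"z":-0.01,"wz":7},{"x":-0.07,"y":-0.06,"z":-0.012,"wx":-2,"wy":2,"wz":14},{"x":-0.1,"y":-0.09,"z":-0.012,"wx":-4,"wy":3,"wz":21},{"x":-0.13,"y":-0.11,"z":-0.012,"wx":-5,"wy":4,"wz":28},{"x":-0.16,"y":-0.129,"z":-0.012,"wx":-6,"wy":5,"wz":35},{"x":-0.16,"y":-0.129,"z":-0.012,"wx":-7,"wy":6,"wz":41},{"x":-0.16,"y":-0.129,"z":-0.012,"wx":-8,"wy":7,"wz":47},{"x":-0.16,"y":-0.129,"z":-0.012,"wx":-9,"wy":8,"wz":53},{"x":-0.16,"y":-0.129,"z":-0.012,"wx":-10,"wy":9,"wz":60},{"x":-0.16,"y":-0.129,"z":-0.012,"wx":-11,"wy":10,"wz":66}]' 0.06 20
python3 -c "
from h import *
print(delta(*pose(*D_REST,20,.235)))"
```

```text
(array([-0.1604, -0.1288, -0.0115]), array([-17.05,  14.98,  96.4 ]))invalid input at $[0]: expected keys x, y, z, wx, wy, wz
```

```bash
python3 -m handwheel '[{"x":-0.04,"y":-0.03,"z":-0.01,"wx":-1,"wy":1,"wz":7},{"x":-0.07,"y":-0.06,"z":-0.012,"wx":-2,"wy":2,"wz":14},{"x":-0.1,"y":-0.09,"z":-0.012,"wx":-4,"wy":3,"wz":21},{"x":-0.13,"y":-0.11,"z":-0.012,"wx":-5,"wy":4,"wz":28},{"x":-0.16,"y":-0.129,"z":-0.012,"wx":-6,"wy":5,"wz":35},{"x":-0.16,"y":-0.129,"z":-0.012,"wx":-7,"wy":6,"wz":41},{"x":-0.16,"y":-0.129,"z":-0.012,"wx":-8,"wy":7,"wz":47},{"x":-0.16,"y":-0.129,"z":-0.012,"wx":-9,"wy":8,"wz":53},{"x":-0.16,"y":-0.129,"z":-0.012,"wx":-10,"wy":9,"wz":60},{"x":-0.16,"y":-0.129,"z":-0.012,"wx":-11,"wy":10,"wz":66}]' 0.06 20
python3 -c "
from h import *
print(delta(*pose(*D_REST,20,.235)))"
```

```text
time: 0.98
position: [0.5206, -0.1603, 0.2344]
tool_rot: [3.043, 0.627, 0.384]
ft_force: [0.7, -0.6, -0.7]
grip_width: 0.688
grip_force: 0.0
(array([-0.0001,  0.0003,  0.0009]), array([-5.58,  5.26, 30.03]))
```

```bash
python3 -m handwheel '[{"x":0,"y":0,"z":0,"wx":-1.2,"wy":1.1,"wz":6},{"x":0,"y":0,"z":0,"wx":-2.4,"wy":2.2,"wz":12},{"x":0,"y":0,"z":0,"wx":-3.6,"wy":3.3,"wz":18},{"x":0,"y":0,"z":0,"wx":-4.8,"wy":4.4,"wz":24},{"x":0,"y":0,"z":0,"wx":-5.6,"wy":5.3,"wz":30},{"x":0,"y":0,"z":0,"wx":-5.6,"wy":5.3,"wz":30}]'
python3 -c "
from h import *
print(delta(*pose(*D_REST,20,.235)))
d=wshot('w1.png');b,y=D_REST
for s in(.08,.14,.175):
  for l in (20,24): print(s,l,proj(d,pose(b,y,l,s)[0]).round(0))
"
```

```text
time: 1.48
position: [0.5203, -0.1592, 0.2341]
tool_rot: [3.065, -0.192, 0.54]
ft_force: [0.5, 0.2, 0.1]
grip_width: 0.684
grip_force: 0.0
(array([0.0004, 0.0012, 0.0009]), array([-0.05, -0.  ,  0.32]))
0.08 20 [260. 175.]
0.08 24 [260. 180.]
0.14 20 [261. 194.]
0.14 24 [261. 205.]
0.175 20 [261. 209.]
0.175 24 [261. 225.]
```

View pics/w1.png

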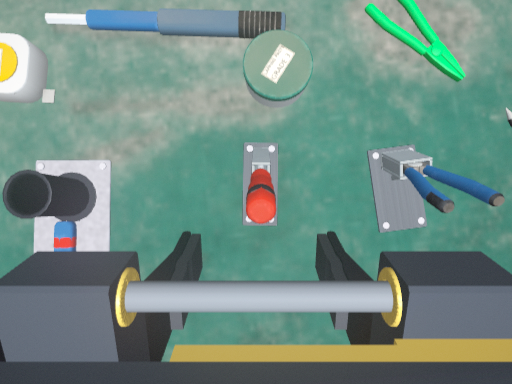

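The handle end is at about (260,208) and the pocket mouth at (261,168). Both match the predictions within 2 mm, so the gripper can go down along the axis and grip.

```bash
python3 -m handwheel '[{"x":0,"y":0.001,"z":0.025,"wx":0,"wy":0,"wz":0},{"x":0,"y":0.001,"z":0.05,"wx":0,"wy":0,"wz":0},{"x":0,"y":0.001,"z":0.075,"wx":0,"wy":0,"wz":0},{"x":0,"y":0.001,"z":0.1,"wx":0,"wy":0,"wz":0},{"x":0,"y":0.001,"z":0.115,"wx":0,"wy":0,"wz":0},{"x":0,"y":0.001,"z":0.115,"wx":0,"wy":0,"wz":0}]'
python3 -m handwheel '[{"x":0,"y":0,"z":0,"wx":0,"wy":0,"wz":0},{"x":0,"y":0,"z":0,"wx":0,"wy":0,"wz":0},{"x":0,"y":0,"z":0,"wx":0,"wy":0,"wz":0},{"x":0,"y":0,"z":0,"wx":0,"wy":0,"wz":0},{"x":0,"y":0,"z":0,"wx":0,"wy":0,"wz":0},{"x":0,"y":0,"z":0,"wx":0,"wy":0,"wz":0},{"x":0,"y":0,"z":0,"wx":0,"wy":0,"wz":0},{"x":0,"y":0,"z":0,"wx":0,"wy":0,"wz":0}]' 0 30
python3 -c "
from h import *
for n,s in(('scene','s2.png'),('top','t2.png')):save(n,s)
print(delta(*pose(*D_REST,20,.121)))
A=cv2.imread('pics/s2.png')[100:230,90:340];B=cv2.imread('pics/t2.png')[130:260,90:340]
cv2.imwrite('pics/c2.png',cv2.resize(np.vstack([A,B]),None,fx=2.3,fy=2.3,interpolation=3))
"
```

```text
time: 2.03
position: [0.5581, -0.1656, 0.1222]
tool_rot: [3.069, -0.186, 0.53]
ft_force: [-0.4, 0.6, -0.1]
grip_width: 0.69
grip_force: 0.0
time: 2.7
position: [0.5602, -0.1661, 0.1271]
tool_rot: [3.065, -0.189, 0.542]
ft_force: [-0.8, 0.6, 2.2]
grip_width: 0.258
grip_force: 30.0
(array([-0.001 , -0.0005,  0.0004]), array([-0.04, -0.07,  0.41]))
```

View pics/c2.png

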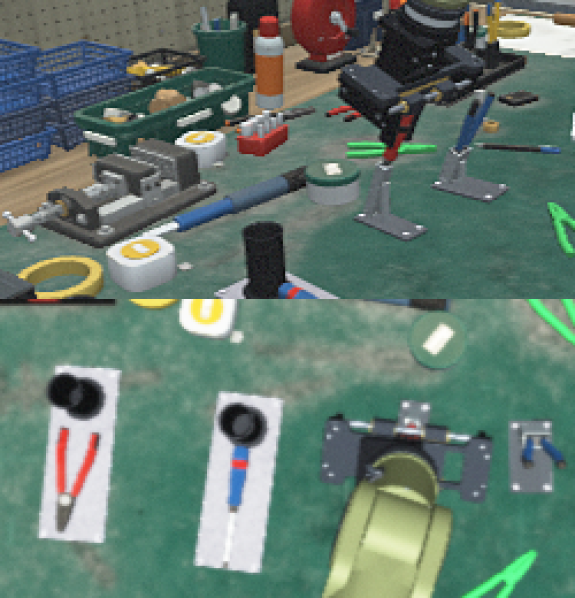

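The driver is gripped, 22 mm between the pads. The driver station plate is now clear of the arm, with corners in the crop at (219,392), (284,400), (262,573) and (195,565).

```bash
python3 -m handwheel '[{"x":0,"y":0,"z":-0.02,"wx":0,"wy":0,"wz":0},{"x":0,"y":0,"z":-0.04,"wx":0,"wy":0,"wz":0},{"x":0,"y":0,"z":-0.06,"wx":0,"wy":0,"wz":0},{"x":0,"y":0,"z":-0.08,"wx":0,"wy":0,"wz":0},{"x":0,"y":0,"z":-0.1,"wx":0,"wy":0,"wz":0},{"x":0,"y":0,"z":-0.12,"wx":0,"wy":0,"wz":0},{"x":0,"y":0,"z":-0.135,"wx":0,"wy":0,"wz":0},{"x":0,"y":0,"z":-0.135,"wx":0,"wy":0,"wz":0}]'
python3 - <<'E'
from h import *
import pickle
b=pickle.load(open('t.pkl','rb'))
q=[ray(b,90+x/2.3,130+(y-299)/2.3,.006)[:2] for x,y in[(219,392),(284,400),(262,573),(195,565)]]
f=(q[0]+q[1])/2;n=(q[2]+q[3])/2;u=(f-n)/np.linalg.norm(f-n);print(q,np.linalg.norm(f-n),'cup',f-.045*u,n+.195*u,'yaw',np.degrees(np.arctan2(u[1],u[0])))
print('rim top',ray(b,90+237/2.3,130+(421-299)/2.3,.085))
c=f-.045*u
print(delta(*pose([*c,.009],-7,0,.121+.076+.03)))
E
```

```text
time: 3.47
position: [0.5151, -0.1607, 0.257]
tool_rot: [3.062, -0.19, 0.549]
ft_force: [1.0, 0.4, -0.2]
grip_width: 0.254
grip_force: 30.0
[array([0.63184236, 0.09709749]), array([0.62107676, 0.00720372]), array([0.38515916, 0.03332956]), array([0.39514814, 0.12472689])] 0.23782954043998747 cup [0.58174785 0.05723615] [0.5839044  0.05699086] yaw -6.488980315842426
rim top [0.5830468  0.05729531 0.085     ]
(array([ 0.0296, -0.2246,  0.0327]), array([  0.17, -20.35,  -0.09]))
```

```bash
python3 -m handwheel '[{"x":0.003,"y":-0.025,"z":0,"wx":0,"wy":-3,"wz":0},{"x":0.006,"y":-0.055,"z":0,"wx":0,"wy":-6,"wz":0},{"x":0.01,"y":-0.085,"z":0,"wx":0,"wy":-9,"wz":0},{"x":0.014,"y":-0.115,"z":0.005,"wx":0,"wy":-12,"wz":0},{"x":0.018,"y":-0.145,"z":0.01,"wx":0,"wy":-15,"wz":0},{"x":0.022,"y":-0.175,"z":0.015,"wx":0,"wy":-18,"wz":0},{"x":0.026,"y":-0.2,"z":0.02,"wx":0,"wy":-20.3,"wz":0},{"x":0.03,"y":-0.22,"z":0.028,"wx":0,"wy":-20.3,"wz":0},{"x":0.031,"y":-0.225,"z":0.03,"wx":0,"wy":-20.3,"wz":0},{"x":0.031,"y":-0.225,"z":0.03,"wx":0,"wy":-20.3,"wz":0}]'
python3 -m handwheel '[{"x":0,"y":0,"z":0,"wx":0,"wy":0,"wz":0},{"x":0,"y":0,"z":0,"wx":0,"wy":0,"wz":0}]'
python3 - <<'E'
from h import *
print(delta(*pose([.583,.0573,.009],-7,0,.121+.1)))
d=wshot('w2.png')
s=ctrl.get_state();p=s['position']
print(proj(d,p-[0,0,.121]),proj(d,[.583,.0573,.085]))
t=save('scene','s3.png')
print(proj(t,p-[0,0,.121]),proj(t,[.583,.0573,.085]))
A=cv2.imread('pics/w2.png');B=cv2.imread('pics/s3.png')[130:280,130:290]
cv2.imwrite('pics/c3.png',np.hstack([cv2.resize(A,(448,336)),cv2.resize(B,(352,336))]))
E
```

```text
time: 4.3
position: [0.5805, 0.0604, 0.2328]
tool_rot: [3.135, -0.189, -0.014]
ft_force: [-1.4, 0.0, -1.4]
grip_width: 0.259
grip_force: 30.0
time: 4.47
position: [0.5807, 0.0563, 0.2353]
tool_rot: [3.133, -0.198, -0.008]
ft_force: [-0.5, 0.0, 0.2]
grip_width: 0.256
grip_force: 30.0
(array([ 0.0022, -0.0013,  0.0053]), array([ 0.16,  0.27, -0.23]))
[258.67676428 185.37901367] [257.14722356 174.39977928]
[204.69898488 189.24944656] [204.71355409 199.48109861]
```

View pics/c3.png

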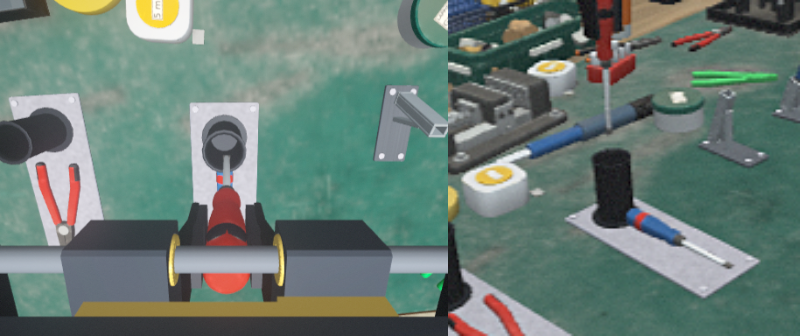

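The driver tip, at about (258,179) in the wrist view, lines up with the cup mouth at about (257,172), as predicted. I'll lower it with a 2 mm correction.

```bash
python3 -m handwheel '[{"x":0.002,"y":-0.001,"z":0.01,"wx":0,"wy":0,"wz":0},{"x":0.002,"y":-0.001,"z":0.025,"wx":0,"wy":0,"wz":0},{"x":0.002,"y":-0.001,"z":0.04,"wx":0,"wy":0,"wz":0},{"x":0.002,"y":-0.001,"z":0.055,"wx":0,"wy":0,"wz":0},{"x":0.002,"y":-0.001,"z":0.07,"wx":0,"wy":0,"wz":0},{"x":0.002,"y":-0.001,"z":0.085,"wx":0,"wy":0,"wz":0},{"x":0.002,"y":-0.001,"z":0.095,"wx":0,"wy":0,"wz":0},{"x":0.002,"y":-0.001,"z":0.101,"wx":0,"wy":0,"wz":0},{"x":0.002,"y":-0.001,"z":0.101,"wx":0,"wy":0,"wz":0},{"x":0.002,"y":-0.001,"z":0.101,"wx":0,"wy":0,"wz":0}]'
```

```text
time: 5.4
position: [0.5829, 0.0587, 0.1347]
tool_rot: [3.134, -0.195, -0.007]
ft_force: [0.1, -0.2, -0.9]
grip_width: 0.26
grip_force: 30.0
```

```bash
python3 -m handwheel '[{"x":0,"y":0,"z":0.002,"wx":0,"wy":0,"wz":0},{"x":0,"y":0,"z":0.004,"wx":0,"wy":0,"wz":0},{"x":0,"y":0,"z":0.004,"wx":0,"wy":0,"wz":0}]'
python3 -m handwheel '[{"x":0,"y":0,"z":0,"wx":0,"wy":0,"wz":0},{"x":0,"y":0,"z":0,"wx":0,"wy":0,"wz":0},{"x":0,"y":0,"z":0,"wx":0,"wy":0,"wz":0},{"x":0,"y":0,"z":0,"wx":0,"wy":0,"wz":0},{"x":0,"y":0,"z":0,"wx":0,"wy":0,"wz":0},{"x":0,"y":0,"z":0,"wx":0,"wy":0,"wz":0}]' 0.07
python3 -m handwheel '[{"x":0,"y":0,"z":-0.02,"wx":0,"wy":0,"wz":0},{"x":0,"y":0,"z":-0.05,"wx":0,"wy":0,"wz":0},{"x":0,"y":0,"z":-0.085,"wx":0,"wy":0,"wz":0},{"x":0,"y":0,"z":-0.12,"wx":0,"wy":0,"wz":0},{"x":0,"y":0,"z":-0.14,"wx":0,"wy":0,"wz":0},{"x":0,"y":0,"z":-0.14,"wx":0,"wy":0,"wz":0}]'
python3 -c "
from h import *
print(delta(*pose(*P_REST,20,.235)))"
```

```text
time: 5.65
position: [0.5836, 0.059, 0.1323]
tool_rot: [3.134, -0.195, -0.003]
ft_force: [-1.3, 1.3, 5.0]
grip_width: 0.254
grip_force: 30.0
time: 6.15
position: [0.5825, 0.0589, 0.1302]
tool_rot: [3.134, -0.194, -0.008]
ft_force: [-0.2, -0.7, -0.3]
grip_width: 0.627
grip_force: 0.0
time: 6.65
position: [0.5859, 0.0595, 0.2764]
tool_rot: [-3.135, 0.195, -0.008]
ft_force: [-0.1, -0.3, 1.1]
grip_width: 0.804
grip_force: 0.0
(array([-0.0433,  0.3975,  0.042 ]), array([ 1.18, 19.7 , -6.73]))
```

```bash
python3 -m handwheel '[{"x":-0.004,"y":0.03,"z":0,"wx":0,"wy":2,"wz":-0.7},{"x":-0.008,"y":0.07,"z":0,"wx":0.1,"wy":4,"wz":-1.4},{"x":-0.012,"y":0.11,"z":0.01,"wx":0.2,"wy":6,"wz":-2},{"x":-0.016,"y":0.15,"z":0.015,"wx":0.4,"wy":8,"wz":-2.7},{"x":-0.02,"y":0.19,"z":0.02,"wx":0.5,"wy":10,"wz":-3.4},{"x":-0.025,"y":0.23,"z":0.025,"wx":0.7,"wy":12,"wz":-4},{"x":-0.03,"y":0.27,"z":0.03,"wx":0.8,"wy":14,"wz":-4.7},{"x":-0.035,"y":0.31,"z":0.035,"wx":0.9,"wy":16,"wz":-5.4},{"x":-0.04,"y":0.35,"z":0.04,"wx":1,"wy":18,"wz":-6},{"x":-0.043,"y":0.385,"z":0.042,"wx":1.2,"wy":19.7,"wz":-6.7}]' 0.087
python3 -m handwheel '[{"x":0,"y":0.012,"z":0,"wx":0,"wy":0,"wz":0},{"x":0,"y":0.012,"z":0,"wx":0,"wy":0,"wz":0},{"x":0,"y":0.012,"z":0,"wx":0,"wy":0,"wz":0}]'
python3 - <<'E'
from h import *
print(delta(*pose(*P_REST,20,.235)))
d=wshot('w3.png');b,y=P_REST
for s in(.05,.115,.141):
  for l in (20,24): print(s,l,proj(d,pose(b,y,l,s)[0]).round(0))
p,r=pose(b,y,20,.141); print([proj(d,p+r.apply([0,e,0])).round(0) for e in(-.022,.022)])
save('scene','s4.png')
A=cv2.imread('pics/w3.png');B=cv2.imread('pics/s4.png')[100:250,130:290]
cv2.imwrite('pics/c4.png',np.hstack([cv2.resize(A,(448,336)),cv2.resize(B,(352,336))]))
E
```

```text
time: 7.48
position: [0.4904, -0.3201, 0.2277]
tool_rot: [3.095, -0.011, 0.53]
ft_force: [0.4, -0.0, -0.8]
grip_width: 1.001
grip_force: 0.0
time: 7.73
position: [0.4925, -0.3295, 0.2284]
tool_rot: [3.097, -0.011, 0.528]
ft_force: [0.0, 0.4, -0.5]
grip_width: 1.004
grip_force: 0.0
(array([ 0.0033,  0.0001, -0.0048]), array([-0.02,  0.64, -0.1 ]))
0.05 20 [259. 164.]
0.05 24 [259. 168.]
0.115 20 [259. 182.]
0.115 24 [259. 191.]
0.141 20 [259. 191.]
0.141 24 [259. 203.]
[array([231., 192.]), array([288., 191.])]
```

View pics/c4.png

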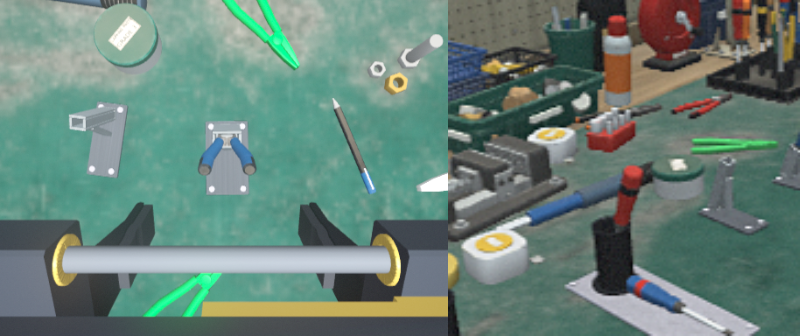

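The driver stands in its cup. The pliers' handle ends are at full-scale (234,194) and (285,194), centred as predicted, so I'll descend.

```bash
python3 -m handwheel '[{"x":0.003,"y":0,"z":0.02,"wx":0,"wy":0.5,"wz":0},{"x":0.003,"y":0,"z":0.04,"wx":0,"wy":0.5,"wz":0},{"x":0.003,"y":0,"z":0.06,"wx":0,"wy":0.5,"wz":0},{"x":0.003,"y":0,"z":0.08,"wx":0,"wy":0.5,"wz":0},{"x":0.003,"y":0,"z":0.1,"wx":0,"wy":0.5,"wz":0},{"x":0.003,"y":0,"z":0.12,"wx":0,"wy":0.5,"wz":0},{"x":0.003,"y":0,"z":0.134,"wx":0,"wy":0.5,"wz":0},{"x":0.003,"y":0,"z":0.134,"wx":0,"wy":0.5,"wz":0},{"x":0.003,"y":0,"z":0.134,"wx":0,"wy":0.5,"wz":0}]'
python3 -m handwheel '[{"x":0,"y":0,"z":0,"wx":0,"wy":0,"wz":0},{"x":0,"y":0,"z":0,"wx":0,"wy":0,"wz":0},{"x":0,"y":0,"z":0,"wx":0,"wy":0,"wz":0},{"x":0,"y":0,"z":0,"wx":0,"wy":0,"wz":0},{"x":0,"y":0,"z":0,"wx":0,"wy":0,"wz":0},{"x":0,"y":0,"z":0,"wx":0,"wy":0,"wz":0},{"x":0,"y":0,"z":0,"wx":0,"wy":0,"wz":0},{"x":0,"y":0,"z":0,"wx":0,"wy":0,"wz":0}]' 0 40
python3 -c "
from h import *
print(delta(*pose(*P_REST,20,.096)))"
```

```text
time: 8.58
position: [0.5408, -0.3277, 0.1032]
tool_rot: [-3.094, 0.004, -0.542]
ft_force: [0.1, -0.3, 1.9]
grip_width: 1.001
grip_force: 0.0
time: 9.25
position: [0.5403, -0.3302, 0.1042]
tool_rot: [3.092, -0.009, 0.544]
ft_force: [-1.4, -0.4, 1.3]
grip_width: 0.58
grip_force: 40.0
(array([ 0.001 , -0.0004,  0.0012]), array([ 0.05,  0.04, -0.02]))
```

```bash
python3 -m handwheel '[{"x":0,"y":0,"z":-0.015,"wx":0,"wy":0,"wz":0},{"x":0,"y":0,"z":-0.03,"wx":0,"wy":0,"wz":0},{"x":0,"y":0,"z":-0.045,"wx":0,"wy":0,"wz":0},{"x":0,"y":0,"z":-0.06,"wx":0,"wy":0,"wz":0},{"x":0,"y":0,"z":-0.08,"wx":0,"wy":0,"wz":0},{"x":0.01,"y":0,"z":-0.1,"wx":0,"wy":0,"wz":0},{"x":0.03,"y":0,"z":-0.13,"wx":0,"wy":-4,"wz":0},{"x":0.05,"y":0,"z":-0.16,"wx":0,"wy":-10,"wz":0},{"x":0.07,"y":0,"z":-0.19,"wx":0,"wy":-16,"wz":0},{"x":0.09,"y":0,"z":-0.21,"wx":0,"wy":-20,"wz":0}]'
python3 -c "
from h import *
print(delta(*pose([.620,.283,.009],-3.6,0,.097+.076+.12)))"
```

```text
time: 10.08
position: [0.5542, -0.3298, 0.336]
tool_rot: [3.139, -0.009, -0.003]
ft_force: [1.0, -0.2, -1.4]
grip_width: 0.579
grip_force: 40.0
(array([ 0.0622, -0.6133,  0.0323]), array([0.16, 0.09, 3.26]))
```

```bash
python3 -m handwheel '[{"x":0.005,"y":-0.025,"z":0,"wx":0,"wy":0,"wz":0.3},{"x":0.01,"y":-0.06,"z":0,"wx":0,"wy":0,"wz":0.6},{"x":0.015,"y":-0.095,"z":0,"wx":0,"wy":0,"wz":0.9},{"x":0.02,"y":-0.13,"z":0,"wx":0,"wy":0,"wz":1.2},{"x":0.025,"y":-0.165,"z":0,"wx":0,"wy":0,"wz":1.5},{"x":0.03,"y":-0.2,"z":0,"wx":0,"wy":0,"wz":1.8},{"x":0.035,"y":-0.235,"z":0,"wx":0,"wy":0,"wz":2.1},{"x":0.04,"y":-0.27,"z":0,"wx":0,"wy":0,"wz":2.4},{"x":0.045,"y":-0.305,"z":0,"wx":0,"wy":0,"wz":2.7},{"x":0.05,"y":-0.33,"z":0,"wx":0,"wy":0,"wz":3}]'
python3 -m handwheel '[{"x":0.002,"y":-0.035,"z":0,"wx":0,"wy":0,"wz":0},{"x":0.004,"y":-0.07,"z":0,"wx":0,"wy":0,"wz":0},{"x":0.006,"y":-0.105,"z":0,"wx":0,"wy":0,"wz":0},{"x":0.008,"y":-0.14,"z":0,"wx":0,"wy":0,"wz":0},{"x":0.01,"y":-0.175,"z":0,"wx":0,"wy":0,"wz":0},{"x":0.01,"y":-0.21,"z":0,"wx":0,"wy":0,"wz":0},{"x":0.01,"y":-0.24,"z":0,"wx":0,"wy":0,"wz":0},{"x":0.01,"y":-0.26,"z":0,"wx":0,"wy":0,"wz":0},{"x":0.01,"y":-0.265,"z":0,"wx":0,"wy":0,"wz":0},{"x":0.01,"y":-0.265,"z":0,"wx":0,"wy":0,"wz":0}]'
python3 -c "
from h import *
print(delta(*pose([.620,.283,.009],-3.6,0,.097+.076+.03)))"
```

```text
time: 10.92
position: [0.6047, 0.0041, 0.3312]
tool_rot: [-3.139, 0.086, 0.003]
ft_force: [-0.0, 0.2, -2.1]
grip_width: 0.572
grip_force: 40.0
time: 11.75
position: [0.6295, 0.2662, 0.3302]
tool_rot: [3.14, -0.085, -0.005]
ft_force: [0.2, -0.5, -1.1]
grip_width: 0.578
grip_force: 40.0
(array([-0.01  , -0.0163,  0.1182]), array([0.03, 0.19, 0.5 ]))
```

```bash
python3 -m handwheel '[{"x":-0.005,"y":-0.008,"z":0.02,"wx":0,"wy":0,"wz":0.3},{"x":-0.01,"y":-0.016,"z":0.05,"wx":0,"wy":0,"wz":0.5},{"x":-0.01,"y":-0.016,"z":0.08,"wx":0,"wy":0,"wz":0.5},{"x":-0.01,"y":-0.016,"z":0.105,"wx":0,"wy":0,"wz":0.5},{"x":-0.01,"y":-0.016,"z":0.118,"wx":0,"wy":0,"wz":0.5},{"x":-0.01,"y":-0.016,"z":0.118,"wx":0,"wy":0,"wz":0.5},{"x":-0.01,"y":-0.016,"z":0.118,"wx":0,"wy":0,"wz":0.5}]'
python3 - <<'E'
from h import *
C=[.620,.283,.009]
print(delta(*pose(C,-3.6,0,.097+.076+.03)))
d=wshot('w4.png')
p=ctrl.get_state()['position']
q=lambda D:(proj(D,p-[0,0,.097]).round(),proj(D,np.add(C,[0,0,.076])).round())
print(q(d)); t=save('scene','s5.png'); print(q(t))
A=cv2.imread('pics/w4.png');B=cv2.imread('pics/s5.png')[160:310,50:210]
cv2.imwrite('pics/c5.png',np.hstack([cv2.resize(A,(448,336)),cv2.resize(B,(352,336))]))
E
```

```text
time: 12.33
position: [0.6218, 0.2785, 0.2139]
tool_rot: [3.138, -0.108, -0.002]
ft_force: [-0.6, -0.5, -0.9]
grip_width: 0.578
grip_force: 40.0
(array([-0.0021, -0.0044,  0.0019]), array([ 0.08,  0.06, -0.35]))
(array([258., 194.]), array([254., 186.]))
(array([121., 219.]), array([123., 233.]))
```

View pics/c5.png

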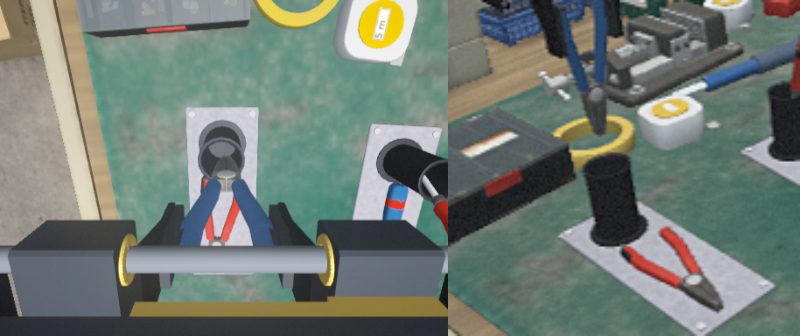

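The jaw tips are about 5 mm further forward than predicted, because of a slight residual lean, and about 5 mm short of the cup axis in y. I'll correct x by -5 mm and y by -5 mm, then lower.

```bash
python3 -m handwheel '[{"x":-0.005,"y":-0.005,"z":0,"wx":0,"wy":0,"wz":0},{"x":-0.005,"y":-0.005,"z":0,"wx":0,"wy":0,"wz":0},{"x":-0.005,"y":-0.005,"z":0.01,"wx":0,"wy":0,"wz":0},{"x":-0.005,"y":-0.005,"z":0.02,"wx":0,"wy":0,"wz":0},{"x":-0.005,"y":-0.005,"z":0.03,"wx":0,"wy":0,"wz":0},{"x":-0.005,"y":-0.005,"z":0.04,"wx":0,"wy":0,"wz":0},{"x":-0.005,"y":-0.005,"z":0.05,"wx":0,"wy":0,"wz":0},{"x":-0.005,"y":-0.005,"z":0.05,"wx":0,"wy":0,"wz":0}]'
python3 -c "
from h import *
print(delta(*pose([.620,.283,.009],-3.6,0,.097)))"
```

```text
time: 13.1
position: [0.615, 0.2844, 0.1598]
tool_rot: [3.137, -0.105, -0.009]
ft_force: [-0.6, -0.5, -1.8]
grip_width: 0.577
grip_force: 40.0
(array([0.0054, 0.0009, 0.0538]), array([ 0.2 ,  0.33, -0.23]))
```

Already below the rim with no contact; continuing down.

```bash
python3 -m handwheel '[{"x":0,"y":0,"z":0.01,"wx":0,"wy":0,"wz":0},{"x":0,"y":0,"z":0.02,"wx":0,"wy":0,"wz":0},{"x":0,"y":0,"z":0.03,"wx":0,"wy":0,"wz":0},{"x":0,"y":0,"z":0.04,"wx":0,"wy":0,"wz":0},{"x":0,"y":0,"z":0.047,"wx":0,"wy":0,"wz":0},{"x":0,"y":0,"z":0.051,"wx":0,"wy":0,"wz":0},{"x":0,"y":0,"z":0.053,"wx":0,"wy":0,"wz":0},{"x":0,"y":0,"z":0.053,"wx":0,"wy":0,"wz":0}]'
```

```text
time: 13.77
position: [0.6165, 0.2847, 0.1101]
tool_rot: [3.138, -0.106, -0.002]
ft_force: [-1.0, -1.3, -2.4]
grip_width: 0.576
grip_force: 40.0
```

```bash
python3 -m handwheel '[{"x":0,"y":0,"z":0.002,"wx":0,"wy":0,"wz":0},{"x":0,"y":0,"z":0.003,"wx":0,"wy":0,"wz":0},{"x":0,"y":0,"z":0.003,"wx":0,"wy":0,"wz":0}]'
python3 -m handwheel '[{"x":0,"y":0,"z":0,"wx":0,"wy":0,"wz":0},{"x":0,"y":0,"z":0,"wx":0,"wy":0,"wz":0},{"x":0,"y":0,"z":0,"wx":0,"wy":0,"wz":0},{"x":0,"y":0,"z":0,"wx":0,"wy":0,"wz":0},{"x":0,"y":0,"z":0,"wx":0,"wy":0,"wz":0},{"x":0,"y":0,"z":0,"wx":0,"wy":0,"wz":0},{"x":0,"y":0,"z":0,"wx":0,"wy":0,"wz":0},{"x":0,"y":0,"z":0,"wx":0,"wy":0,"wz":0}]' 0.087
python3 -m handwheel '[{"x":0,"y":0,"z":-0.015,"wx":0,"wy":0,"wz":0},{"x":0,"y":0,"z":-0.04,"wx":0,"wy":0,"wz":0},{"x":0,"y":0,"z":-0.07,"wx":0,"wy":0,"wz":0},{"x":0,"y":0,"z":-0.1,"wx":0,"wy":0,"wz":0},{"x":0,"y":0,"z":-0.14,"wx":0,"wy":0,"wz":0},{"x":0,"y":0,"z":-0.18,"wx":0,"wy":0,"wz":0},{"x":0,"y":0,"z":-0.2,"wx":0,"wy":0,"wz":0},{"x":0,"y":0,"z":-0.2,"wx":0,"wy":0,"wz":0},{"x":0,"y":0,"z":-0.2,"wx":0,"wy":0,"wz":0}]'
python3 - <<'E'
from h import *
save('wrist','w6.png'); save('scene','s6.png')
A=cv2.imread('pics/w6.png');B=cv2.imread('pics/s6.png')[160:310,70:230]
cv2.imwrite('pics/c6.png',np.hstack([cv2.resize(A,(448,336)),cv2.resize(B,(352,336))]))
E
```

```text
time: 14.02
position: [0.6173, 0.2847, 0.1083]
tool_rot: [3.139, -0.106, 0.001]
ft_force: [0.1, -2.4, -0.1]
grip_width: 0.578
grip_force: 40.0
time: 14.68
position: [0.6164, 0.2855, 0.1076]
tool_rot: [3.139, -0.105, -0.002]
ft_force: [1.1, 0.2, -0.6]
grip_width: 0.987
grip_force: 0.0
time: 15.43
position: [0.6173, 0.2859, 0.3095]
tool_rot: [-3.139, 0.105, -0.003]
ft_force: [-0.3, 0.1, -0.9]
grip_width: 1.001
grip_force: 0.0
```

View pics/c6.png

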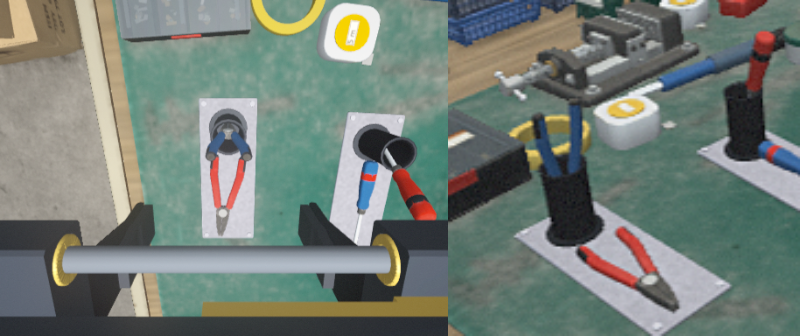

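Both tools stand in the right cups, seated on the floor, and the gripper is clear.

```bash
python3 -c "
from bench import ctrl
print(ctrl.close_job())"
```

```text
the job is handed in; nothing more can be done
None
```

I handed the job in at about 15.5 s with the screwdriver and the pliers each standing in the cup with the matching sample; the last pictures show both seated, and I saw no bystander move, though no verdict was returned.

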